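# Clamp and bed a drive fitting in a snap-over jig

## Robot

A 6-joint arm with a two-finger parallel gripper is mounted at the origin on the work surface. World frame = base frame: x ahead of the robot, y to its left, z up, the work surface at z = 0. Lengths are in m, angles in rad, forces in N, time in s.
With the tool pointing down it reaches from about 0.2 to 0.875 m from the base axis. Payload 3.4 kg.
Tool frame: the origin (TCP) lies between the finger pads; the fingertips stand 25 mm ahead of it and the grasp point (between the pads) lies 6 mm ahead of it (r.nose_length is the z of the fingertips in the tool frame, in m); z points along the fingers, x is the direction in which the jaws open and shut, and the axes are right-handed (so a half turn about z gives the same grasp; the last joint's range is limited). The gripper opens to 94 mm and grips with 3 to 60 N. Pads are 16 mm wide; open, the fingers measure 119 mm over their backs; the gripper's body (75 mm by 177 mm) begins 78 mm behind the grasp point.
Start: joints at [1.071, 0.276, 1.505, -0, 1.361, -0.121], TCP at [0.213, 0.534, 0.191] pointing down, gripper open.
Joint ranges: [-2.89, 2.89], [-0.75, 2.08], [0.22, 2.7], [-1.18, 4.32], [0.11, 2.71], [-2.7, 2.7]. Speed limits (rad/s): [2.57, 2.57, 3.14, 3.14, 3.14, 3.14].

## Interface

Orientations are given as a unit quaternion [w, x, y, z].
In Python, from plant import r, gripper_to, inverse_kinematics, vision, models, telemetry gives the robot as it stands. Calls block until the motion is done:
- r.move_to(position, orientation): joint-space move of the TCP to a pose.
- r.move_l(position, rot=None, vel=0.15, guard=None): straight line of the TCP; rot=None keeps the orientation; vel is the mean speed in m/s. With guard (N) it stops when the force on the tool has changed by that much, and returns True; else False.
- r.movej(angles): joint-space move.
- gripper_to(opening, f_grip=None): finger opening in m; f_grip is the grip in N (None keeps the last); returns when the fingers have stopped.
- r.hold(seconds).
- inverse_kinematics(position, orientation): joint angles nearest the present ones, or None.
- vision.snapshot(name): name is "scene" or "top" or "wrist"; returns the picture (480x640x3 uint8, red, green, blue); there is no depth.
- vision.get_calibration(name): a dict with "fx", "fy", "cx", "cy" (pixels), "D" ([k1, k2, p1, p2, k3] as OpenCV has them; the pictures are not rectified), "position" and "orientation" of the camera in the world. Camera axes: x right, y down, z forward; pixel columns grow to the right and rows downward; lengths in m; the calibration is good to about 2 mm. A picture is of the moment at which its call begins: read the wrist's pose just before it. get_calibration takes no time and is no camera call; for the wrist camera it gives the pose at the moment of the call.
A pose or a line that the arm cannot do raises r.PlanningError and nothing moves.
- r.sign_off(): hands the job in, once; it reports no verdict.
Trained networks look in the newest picture that a camera, given by its name, has taken for a name from the list of things; names that differ only in an ending like _2 or _b are one class to them, and where a whole thing is asked for, a point or a joint stands for the part that bears it (a point fixed in the world has none). Each returns a list of dicts, best first, with "score" (0 to 1); they miss things now and then, are a little off and sometimes report something else, mostly with a low value. They report only what shows in the picture. A call takes as long as a camera call. They do not tell look-alikes from the thing itself.
- models.boxes_of(thing, camera): "at" ([x, y, z] in m, in world coordinates, good to about 4 mm: the middle of the surface that is visible of it).
- models.regions_of(thing, camera): "pixels" (480x640 bool, what is visible of it).
- models.mark_of(thing, camera): "at" ([x, y, z] in m, in world coordinates, good to about 4 mm: a listed point, or the origin of a listed thing).
Readings, each from a call of its own:
- telemetry.current_t(): time.
- telemetry.current_joints(): joint angles.
- telemetry.current_dq(): joint speeds.
- telemetry.current_joint_efforts(): joint torques, N m.
- telemetry.current_ee_pos(): TCP position.
- telemetry.current_tool_rot(): TCP orientation.
- telemetry.current_wrist_force(): force on the tool from outside, world axes, zero at the start.
- telemetry.current_torque(): the same for the moment, N m.
- telemetry.current_opening(): finger opening in m.
Only numpy, scipy, OpenCV 4.12 (cv2) and the standard library are available. Lean on these libraries where they do the work, as an engineer would, in place of code of your own. Each camera call takes 0.05 s, during which the arm holds its last target. There are 200 camera calls.

## Task

Stand the black drive fitting in the nest of the light-blue jig and let go of it, then tip the yellow flap past its snap point so that it springs over onto the fitting by itself, not carried down. Finally bed the fitting by pressing straight down on the flap's red button with about 12 N for a full second (never push on the flap or button with more than 16 N), let go, and leave everything else on the bench where it is.

Things in the scene. Friction and masses are not known exactly. Their poses are not given: they have to be found in the camera images.
- fitting: The drive fitting, standing upright on the bench: black plastic body 26 mm in diameter and 39 mm long on top of a steel shank 18 mm in diameter and 21 mm long (chamfered foot); 60 mm tall in all, about 90 g. Origin at the centre of the foot of the shank, z up along the fitting.
- jig: Foot of the light-blue holding jig, fixed to the bench: 170 x 110 x 14 mm plate with a square sleeve. Origin on the bench exactly below the nest axis; z up, +x away from the hinge, y along the hinge. An aluminium head (94 mm in x, -64 to +30; 56 mm in y) rises from the sleeve; its height differs each time by up to 16 mm and is NOT measured: feel for (or look at) all heights on it.
- jig_nest (a point): Point on the nest axis at bench height (z = 0), below the nest. The nest, in the head's top, is a round chamfered upright socket 21 mm in diameter and 20 mm deep; its floor lies 53 to 69 mm above the bench (not measured), its rim 20 mm higher. The fitting's shank stands on that floor; its top is then 60 mm above the floor.
- jig_hinge (a point): Point at bench height below the middle of the flap's hinge, 50 mm from the nest axis to the jig's -x. The hinge axis runs along y, 62.5 mm above the nest floor, between two posts 56 mm over all, tops 71 mm above the nest floor. The flap is a yellow plate 110 mm long from the hinge, 36 wide, 5 thick; open, its free edge is 100 mm above the hinge axis and 46 mm to the -x of it.
- flap (a joint): Flap angle, rad: 0 = open stop, leaning 25 deg past upright to the jig's -x; 0.44 = upright; 2.01 = lying level on a seated fitting (2.07 over an empty nest). Bistable spring: below about 0.7 it pushes back to open, above that it snaps over by itself. Tipping it takes about 3 N near the free edge, pushing to the jig's +x.
- jig_button (a point): Point at bench height below the red button of the closed flap (on the nest axis). The button, 22 mm wide, is on the flap 50 mm from the hinge, its face 26.5 mm off the hinge axis: it faces up when the flap is closed (face 89 mm above the nest floor) and to the jig's -x when open. It is sprung along its axis: 2.5 N per mm, hard stop after 10 mm.
- cap: grey plastic stepped cap, 30 mm wide, 34 mm tall, standing; origin under its centre; bystander
- bush: brass ring, 28 mm outside, 24 mm tall, standing; origin under its centre; bystander
- jar: white screw-top grease jar, 64 mm wide, 60 mm tall; origin under its centre; bystander
- tin: flat round steel tin, 76 mm wide, 16 mm tall; origin under its centre; bystander
- flask: clear bottle with yellow label and red cap, 68 mm wide, 150 mm tall; origin under its centre; bystander
- screwdriver: red-handled screwdriver lying beyond the jig, about 200 mm long; bystander
- meter: stripped speedometer head, a 70 x 60 x 45 mm aluminium block with a 100 mm grey dial disc; origin under its centre; bystander
Mind the look-alikes: they are no part of the job. Of the things that look like the fitting, take the one that is nearest to the robot's base at the start. Leave any orange look-alike of the jig alone.

How it is judged:
On the way, in this order (a step that is already met when the one before it is completed fails the run):
1. the fitting stands in the nest, let go, with the flap still open (horizontal distance between fitting and jig below 0.003 m and angle between fitting's own z axis and vertical below 0.1 rad and z of fitting in the frame of jig below 0.071 m and value of joint flap below 0.3 rad and contact force between the fingers and fitting below 0.1 N), for 0.2 s.
2. the flap has sprung over and bears on the fitting, with the fingers off it (horizontal distance between fitting and jig below 0.003 m and angle between fitting's own z axis and vertical below 0.1 rad and z of fitting in the frame of jig below 0.071 m and value of joint flap above 1.96 rad and contact force between fitting and flap above 1 N and contact force between the fingers and flap below 0.1 N), for 0.2 s.
3. the closed flap's button is pressed with more than 9 N for 0.5 s (value of joint flap above 1.96 rad and contact force between fitting and flap above 1 N and contact force between the fingers and flap above 9 N), for 0.5 s.
At the end, for the whole second after the job is handed in: the fitting stands in the nest (within 3 mm of its axis, upright to 0.1 rad, foot inside the socket), the flap lies closed on it (joint above 1.96 rad, bearing with more than 1 N), released and at rest (all of step 2 and linear speed of fitting below 0.02 m/s); the robot touches nothing.
It fails at once if the flap or its button is pushed with more than 16 N (contact force between any of the fingers, the arm and flap above 16 N).
It fails at once if the flap is carried down instead of springing over by itself (fingers on it between 1.4 and 1.9 rad) (value of joint flap between 1.4 and 1.9 rad and contact force between the fingers and flap above 0.3 N).
It fails at once if a bystander is moved by more than 20 mm (distance of any of cap, bush, jar, tin, flask, screwdriver, meter from where it was at the start of the episode above 0.02 m).
It fails at once if the fitting is knocked over (angle between fitting's own z axis and vertical above 0.7 rad).
It also fails if it takes over 72 s, if anything falls off the work surface, if the arm or the gripper's body presses on something with over 40 N, if the wrist force passes 120 N, or if a joint passes its speed limit or range.

## Working session

There is one attempt and no reset: what is moved stays moved. The work goes in short steps, each a Python script; the robot and the scene stay as the last script left them, time stands still between calls to the robot, and variables do not carry over. Pictures are saved under pics/ and viewed, about 8 in all and at most 12, crops included, and the job is handed in when it is done.

```bash
ls; mkdir -p pics
python3 - <<'E'
from plant import *
import cv2,numpy as np
np.set_printoptions(precision=4,suppress=True)
ims=[]
for c in ("scene","top"):
    im=vision.snapshot(c); cv2.imwrite(f"pics/{c}0.png",im[:,:,::-1])
    k=vision.get_calibration(c);print(c,k)
    for n in ("fitting","jig","jig_nest","jig_hinge","jig_button","cap","bush","flap"):
        for f in (models.mark_of,):
            try: print(n,[(np.round(d["at"],4),round(d["score"],2)) for d in f(n,c)][:4])
            except Exception as e: print(n,e)
    print([(np.round(d["at"],4),round(d["score"],2)) for d in models.boxes_of("flap",c)])
print(telemetry.current_t(),telemetry.current_tool_rot(),r.nose_length)
E
```

```text
pics
scene {'fx': 545.8796584133096, 'fy': 545.8796584133096, 'cx': 311.19253830742645, 'cy': 238.61665607272636, 'D': array([-0.0057,  0.    ,  0.    ,  0.    ,  0.    ]), 'position': array([ 1.1633, -0.4951,  0.7968]), 'orientation': array([-0.3977,  0.8168,  0.3796, -0.1748])}
fitting [(array([ 0.7332, -0.2594, -0.0019]), 0.89), (array([ 0.6493, -0.2232,  0.004 ]), 0.57)]
jig [(array([ 0.5729,  0.0709, -0.0026]), 0.72), (array([0.3284, 0.185 , 0.0004]), 0.56)]
jig_nest [(array([0.5767, 0.0737, 0.0021]), 0.91), (array([ 0.3289,  0.1861, -0.0013]), 0.72), (array([ 0.5764,  0.0726, -0.0018]), 0.23)]
jig_hinge [(array([ 0.2828,  0.1665, -0.0008]), 0.69), (array([0.5281, 0.055 , 0.0011]), 0.55), (array([0.5782, 0.0732, 0.0035]), 0.25)]
jig_button [(array([ 0.4529, -0.2348,  0.0008]), 0.25)]
cap [(array([ 0.4505, -0.2342,  0.0021]), 0.75)]
bush [(array([ 0.5543, -0.2062, -0.0024]), 0.8)]
flap it knows: bush, cap, fitting, flask, jar, jig, jig_button, jig_hinge, jig_nest, meter, screwdriver, tin
[(array([0.5051, 0.0479, 0.1678]), 0.92)]
top {'fx': 491.6930577645595, 'fy': 491.69305776455
[... 415 characters left out ...]
[(array([ 0.5778,  0.0723, -0.0011]), 0.98), (array([ 0.3256,  0.182 , -0.0036]), 0.66)]
jig_hinge [(array([ 0.5294,  0.0598, -0.0014]), 0.84), (array([ 0.2799,  0.1714, -0.001 ]), 0.8)]
jig_button [(array([0.5777, 0.0707, 0.0022]), 0.71), (array([0.331 , 0.1833, 0.0008]), 0.57)]
cap [(array([ 0.4476, -0.2378, -0.0006]), 0.57)]
bush [(array([ 0.5516, -0.2   ,  0.0003]), 0.68), (array([0.5765, 0.0737, 0.0005]), 0.22)]
flap it knows: bush, cap, fitting, flask, jar, jig, jig_button, jig_hinge, jig_nest, meter, screwdriver, tin
[(array([0.5028, 0.0448, 0.1749]), 0.66), (array([0.5281, 0.0651, 0.0141]), 0.43), (array([ 0.4464, -0.2306,  0.0128]), 0.29)]
0.9 [-0.      0.8276  0.5613  0.0001] 0.025
```

```bash
python3 -c "
import cv2,numpy as np
a=cv2.imread('pics/scene0.png');b=cv2.imread('pics/top0.png')
cv2.imwrite('pics/t.png',b)"
```

```text
(no output)
```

View pics/scene0.png

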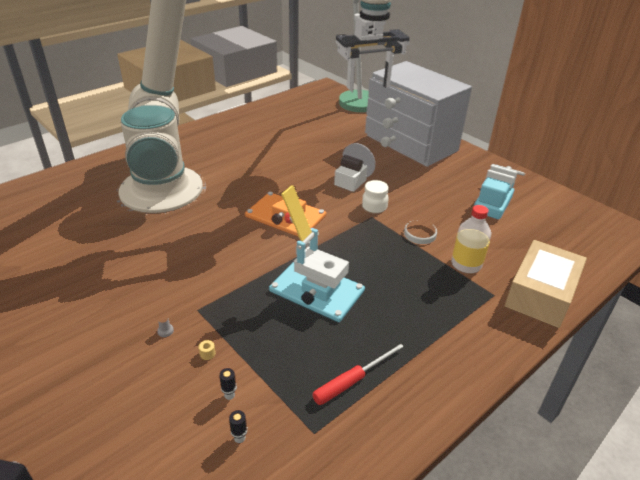

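View pics/top0.png

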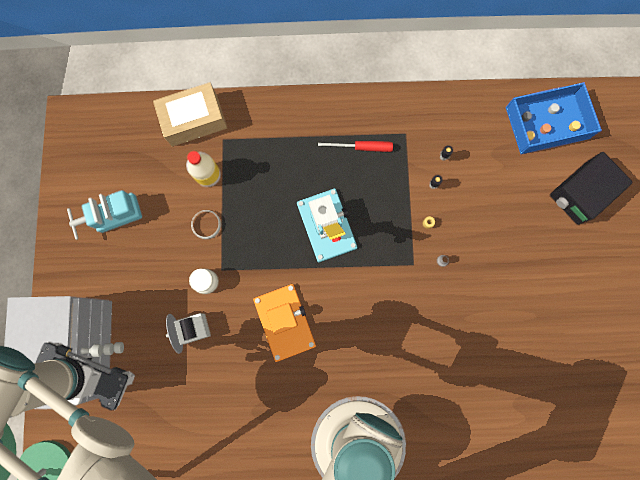

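The scene picture shows the blue jig at about (318,285) with its flap leaning towards the robot, the orange decoy at (285,213), and two fittings at (228,383) and (238,425). In the top picture the nearer fitting is at (436,182), which matches (0.650, -0.223).

```bash
cat > h.py <<'E'
from plant import *
import cv2,numpy as np
from scipy.spatial.transform import Rotation as R
np.set_printoptions(precision=4,suppress=True)
def down(a): return np.array([0,np.cos(a/2),np.sin(a/2),0])
def snap(name,cam="wrist"):
    k=vision.get_calibration(cam); im=vision.snapshot(cam); cv2.imwrite(f"pics/{name}.png",im[:,:,::-1]); return k,im
def ray(k,uv):
    K=np.array([[k["fx"],0,k["cx"]],[0,k["fy"],k["cy"]],[0,0,1]])
    p=cv2.undistortPoints(np.array([[uv]],float),K,np.asarray(k["D"],float))[0,0]
    d=R.from_quat(k["orientation"],scalar_first=True).apply([p[0],p[1],1]); return np.array(k["position"]),d/np.linalg.norm(d)
def at_z(k,uv,z):
    o,d=ray(k,uv); return o+d*(z-o[2])/d[2]
def proj(k,P):
    Rm=R.from_quat(k["orientation"],scalar_first=True).as_matrix().T
    K=np.array([[k["fx"],0,k["cx"]],[0,k["fy"],k["cy"]],[0,0,1]])
    return cv2.projectPoints(np.array([P],float),cv2.Rodrigues(Rm)[0],-Rm@k["position"],K,np.asarray(k["D"],float))[0][0,0]
def st(): print("t",round(telemetry.current_t(),2),"p",telemetry.current_ee_pos(),"F",telemetry.current_wrist_force(),"op",telemetry.current_opening())
E
python3 - <<'E'
from h import *
N=np.array([.577,.0725]); a=np.arctan2(.014,.048)
for yaw in (a+np.pi/2,a-np.pi/2):
    for p in ([*N,.12],[.65,-.223,.048]): print(np.degrees(yaw),inverse_kinematics(p,down(yaw)))
r.move_to([*N,.36],down(a+np.pi/2)); st()
k,im=snap("w1"); R_=R.from_quat(k["orientation"],scalar_first=True).as_matrix(); print(k["position"],R_[:,2],R_[:,0])
for n in ("jig_nest","jig_hinge"): print(n,[(d["at"],d["score"]) for d in models.mark_of(n,"wrist")])
E
```

```text
106.26020470831196 [ 0.0054  0.3332  1.6044 -0.      1.2039 -1.8492]
106.26020470831196 [-0.4317  0.538   1.4479 -0.      1.1557 -2.2862]
-73.73979529168804 [ 0.0054  0.3332  1.6044 -0.      1.2039  1.2924]
-73.73979529168804 [-0.4317  0.538   1.4479 -0.      1.1557  0.8553]
t 3.09 p [0.5768 0.0733 0.3598] F [-0.7009  0.2042 -0.1624] op 0.09398248410332001
[0.5136 0.0533 0.5536] [ 0.2174  0.064  -0.974 ] [-0.2799  0.96    0.0006]
jig_nest [([0.3276, 0.1815, -0.0002], 0.84)]
jig_hinge []
```

View pics/w1.png

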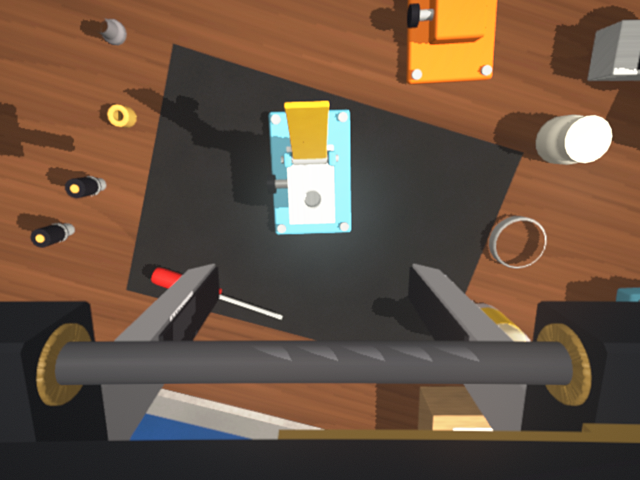

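The wrist picture shows the nest at about (313,199), with the two fittings on the left at (80,187) and (45,238). Next I look at the fitting from close by, with the gripper yaw reversed so the camera sits away from the flap.

Run:
```python
from h import *
a=np.arctan2(.014,.048); q=down(a-np.pi/2)
r.move_to([.65,-.223,.25],q); st()
k,im=snap("f1")
print([(d["at"],d["score"]) for d in models.mark_of("fitting","wrist")])
print("exp px",proj(k,[.65,-.223,.06]))
for d in models.regions_of("fitting","wrist"):
    m=d["pixels"];v,u=np.nonzero(m);print(d["score"],u.min(),u.max(),v.min(),v.max(),u.mean(),v.mean())
```

```text
t 5.54 p [ 0.6501 -0.2226  0.2502] F [-1.3531  0.3581  0.2477] op 0.09401088951122699
[([0.6485, -0.227, -0.0012], 0.88), ([0.7309, -0.2601, -0.0034], 0.66), ([0.5732, 0.0714, 0.0059], 0.62)]
exp px [312.5078 211.3146]
0.93 302 327 195 223 314.4672268907563 209.12268907563026
```

View pics/f1.png

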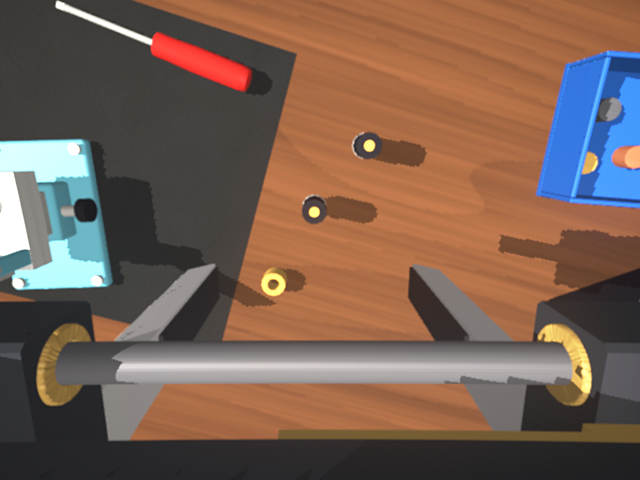

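The dot on top of the fitting is at (314,211), within a pixel or two of the expected (312.5,211). I'll grip, release, look again to calibrate the camera against the TCP, then grip for real.

```bash
cat >> h.py <<'E'
def dot(im,u0,v0,w=30):
    c=im[v0-w:v0+w,u0-w:u0+w].astype(int); m=(c[...,0]>150)&(c[...,1]>120)&(c[...,2]<130)
    v,u=np.nonzero(m); return np.array([u.mean()+u0-w,v.mean()+v0-w]),len(u)
E
python3 - <<'E'
from h import *
a=np.arctan2(.014,.048); q=down(a-np.pi/2)
k=vision.get_calibration("wrist"); im=cv2.imread("pics/f1.png")[:,:,::-1]
d,n=dot(im,314,210); P=at_z(k,d,.06); print(d,n,P)
assert np.hypot(P[0]-.65,P[1]+.224)<.008
gripper_to(.05,f_grip=5)
r.move_l([P[0],P[1],.09],vel=.2); r.move_l([P[0],P[1],.049],vel=.06,guard=5); st()
gripper_to(.0,f_grip=5); st(); gripper_to(.05)
r.move_l([P[0],P[1],.25],vel=.2); r.hold(.2); st()
k,im=snap("f2"); d2,n2=dot(im,int(d[0]),int(d[1])); P2=at_z(k,d2,.06)
T=telemetry.current_ee_pos(); xj=np.array([np.cos(a-np.pi/2),np.sin(a-np.pi/2)]); yj=np.array([-xj[1],xj[0]])*-1
e=P2[:2]-T[:2]; print(d2,n2,P2,"off jaw",e@xj,"off y",e@yj)
E
```

```text
[303.8981 206.0318] 471 [ 0.6528 -0.2131  0.06  ]Traceback (most recent call last):
  File "<stdin>", line 5, in <module>
AssertionError
```

```bash
sed -i 's/(c\[...,0\]>150)&(c\[...,1\]>120)&(c\[...,2\]<130)/(c[...,0]>180)\&(c[...,1]>160)\&(c[...,2]<150)/; s/w=30/w=12/' h.py
python3 - <<'E'
from h import *
a=np.arctan2(.014,.048); q=down(a-np.pi/2)
k=vision.get_calibration("wrist"); im=cv2.imread("pics/f1.png")[:,:,::-1]
d,n=dot(im,314,210); P=at_z(k,d,.06); print(d,n,P)
assert n>20 and np.hypot(P[0]-.65,P[1]+.224)<.008
gripper_to(.05,f_grip=5)
r.move_l([P[0],P[1],.09],vel=.2); r.move_l([P[0],P[1],.049],vel=.06,guard=5); st()
gripper_to(.0,f_grip=5); st(); gripper_to(.05)
r.move_l([P[0],P[1],.25],vel=.2); r.hold(.2); st()
k,im=snap("f2"); d2,n2=dot(im,int(d[0]),int(d[1])); P2=at_z(k,d2,.06)
T=telemetry.current_ee_pos(); xj=np.array([np.cos(a-np.pi/2),np.sin(a-np.pi/2)]); yj=np.array([-xj[1],xj[0]])*-1
e=P2[:2]-T[:2]; print(d2,n2,P2,"off jaw",e@xj,"off y",e@yj)
E
```

```text
[313.5417 211.4167] 96 [ 0.6502 -0.2241  0.06  ]
t 8.3 p [ 0.6504 -0.2242  0.0491] F [-0.7254  0.1365  0.0823] op 0.04986409622345979
t 9.17 p [ 0.6502 -0.2241  0.049 ] F [-0.0197  0.4134  0.2365] op 0.0004703675561563112
t 11.43 p [ 0.6497 -0.2239  0.2487] F [-0.7988 -0.113   0.1687] op 0.049844094585900965
[312.451  210.2549] 51 [ 0.6504 -0.2236  0.06  ] off jaw -0.00011462912728272821 off y -0.0006408299302718746
```

View pics/f2.png

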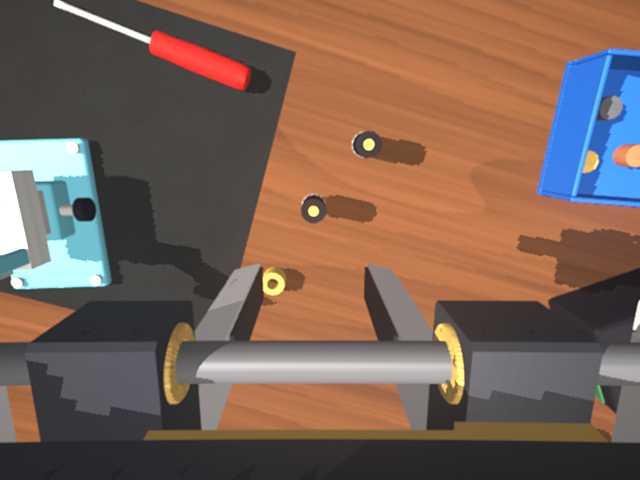

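Run:
```python
from h import *
snap("s2","scene"); print([(d["at"],d["score"]) for d in models.mark_of("fitting","scene")]); st()
snap("w3"); print([(d["at"],d["score"]) for d in models.mark_of("fitting","wrist")])
```

```text
[([0.6501, -0.2203, 0.0027], 0.77), ([0.56, 0.3828, -0.0031], 0.64)]
t 11.57 p [ 0.65   -0.224   0.2494] F [ 0.1227 -0.4565 -0.5406] op 0.05032103774822034
[([0.6539, -0.224, -0.0005], 0.79)]
```

In f2 the fitting is untouched at (314,210), yet the opening read about 0 with the gripper closed. I'll close on it again and take a picture while it is shut.

Run:
```python
from h import *
k=vision.get_calibration("wrist");T=telemetry.current_ee_pos();print("tip px",proj(k,T-[0,0,.025]))
P=np.array([.6502,-.2238])
r.move_l([*P,.09],vel=.25); r.move_l([*P,.045],vel=.08,guard=5); st()
gripper_to(.02,f_grip=10); st(); r.hold(.3); st()
k1,a1=snap("g1"); k2,a2=snap("g1s","scene")
c=proj(k2,[.65,-.224,.05]).astype(int); print(c)
A=cv2.resize(a2[c[1]-75:c[1]+75,c[0]-100:c[0]+100],(400,300),interpolation=cv2.INTER_CUBIC)
B=cv2.resize(a1[200:440,160:480],(400,300))
cv2.imwrite("pics/g1c.png",np.hstack([A,B])[:,:,::-1])
```

```text
tip px [311.3761 257.4244]
t 13.18 p [ 0.6505 -0.2239  0.0451] F [ 0.605  -0.3805  0.1644] op 0.050052245798243716
t 13.82 p [ 0.6508 -0.2242  0.0458] F [0.3594 0.5485 4.3337] op 0.02012150544919165
t 14.12 p [ 0.6508 -0.2242  0.0457] F [-0.0768 -0.1256  5.6036] op 0.02002997109217442
[226 377]
```

View pics/g1c.png

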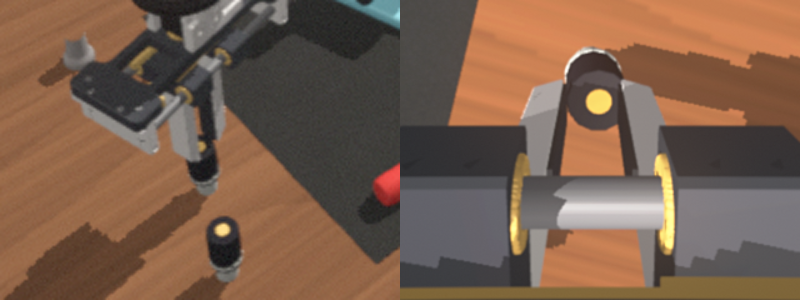

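The close-up shows the fingers wedging the fitting at the pad edge: it sits about 15 mm off the pads, towards the camera (+x side). The reported TCP and the real fingers disagree, so I'm checking the orientation and where the fingers really are.

Run:
```python
from h import *
print("rot",telemetry.current_tool_rot(), R.from_quat(telemetry.current_tool_rot(),scalar_first=True).as_matrix())
print("q",telemetry.current_joints()); st()
gripper_to(.05); k,im=snap("o1"); st()
kt,it=snap("o1t","top"); ks,is_=snap("o1s","scene")
d,n=dot(im,312+int(0),int(200+240*100/300),w=25); print("wrist dot",d,n,at_z(k,d,.06)); 
print("marks", [[(x["at"],x["score"]) for x in models.mark_of("fitting",c)] for c in("wrist","top","scene")])
print("cam",k["position"],"rel",R.from_quat(telemetry.current_tool_rot(),scalar_first=True).inv().apply(k["position"]-telemetry.current_ee_pos()))
T=np.array(telemetry.current_ee_pos());x=np.array([.28,-.96,0]);
W=im[150:450,120:520].copy()
for s in(-1,1):
    p=proj(k,T-[0,0,.025]+s*x*.025); cv2.circle(W,(int(p[0])-120,int(p[1])-150),3,(0,255,0),-1)
p=proj(k,[*T[:2],.06]); cv2.circle(W,(int(p[0])-120,int(p[1])-150),3,(255,0,255),-1)
c=proj(ks,T).astype(int);S=is_[c[1]-75:c[1]+75,c[0]-100:c[0]+100].copy()
S=cv2.resize(S,(800//2,300),interpolation=cv2.INTER_CUBIC)
for s in(-1,1):
    p=(proj(ks,T-[0,0,.025]+s*x*.025)-c+[100,75])*2; cv2.circle(S,tuple(p.astype(int)),3,(0,255,0),-1)
cv2.imwrite("pics/o1c.png",np.hstack([W,S])[:,:,::-1])
```

```text
rot [-0.0001  0.8    -0.6     0.0008] [[ 0.28   -0.96    0.0014]
 [-0.96   -0.28   -0.0008]
 [ 0.0011 -0.0011 -1.    ]]
q [-0.4326  0.5406  1.4494 -0.0001  1.1501  0.8544]
t 14.22 p [ 0.6508 -0.2241  0.0457] F [ 0.2584 -0.3823  5.2807] op 0.01984611263764413
t 14.93 p [ 0.65   -0.2236  0.0446] F [ 0.2572 -0.4717  0.2537] op 0.05011521472709469
wrist dot [310.  267.2] 5 [ 0.6566 -0.2212  0.06  ]
marks [[([0.6506, -0.2256, 0.0014], 0.89), ([0.7338, -0.2614, 0.0002], 0.69)], [], [([0.73, -0.2564, -0.0028], 0.83), ([0.6543, -0.2225, 0.0039], 0.57)]]
cam [ 0.713  -0.2067  0.2383] rel [ 0.0012 -0.0651 -0.1933]
```

View pics/o1c.png

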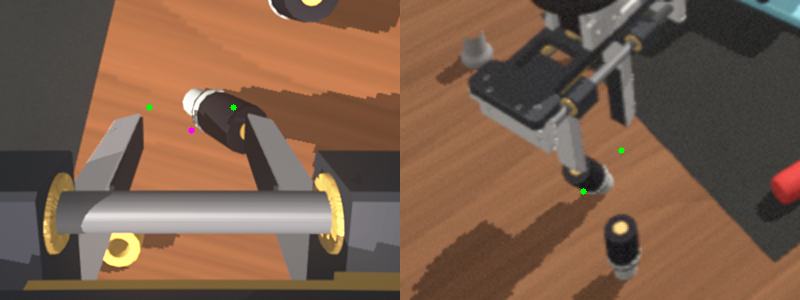

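The green dots mark where the fingertips should be. The real tips are about 35–40 mm higher, so the fingers only pinched the fitting's top and it is now leaning. I'm checking its present state before moving anything.

Run:
```python
from h import *
st(); k,im=snap("p1"); ks,is_=snap("p1s","scene"); st()
print(np.abs(im.astype(int)-cv2.imread("pics/o1.png")[:,:,::-1]).mean())
W=im[150:450,120:520]
c=proj(ks,[.65,-.2236,.045]).astype(int)
S=cv2.resize(is_[c[1]-56:c[1]+56,c[0]-75:c[0]+75],(400,300),interpolation=cv2.INTER_CUBIC)
cv2.imwrite("pics/p1c.png",np.hstack([W,S])[:,:,::-1])
```

```text
t 15.18 p [ 0.6502 -0.2238  0.045 ] F [ 0.413  -0.866   0.2913] op 0.05005476422640887
t 15.28 p [ 0.6502 -0.2238  0.045 ] F [ 0.4302 -0.9929  0.2562] op 0.05011030533030425
1.4586534288194444
```

View pics/p1c.png

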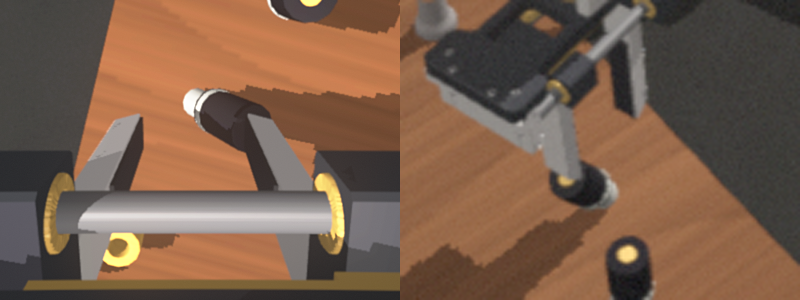

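Run:
```python
from h import *
k=vision.get_calibration("wrist");ks=vision.get_calibration("scene")
c=proj(ks,[.65,-.2236,.045]).astype(int)
def tri(w,s):
    o1,d1=ray(k,np.array(w)+[120,150]); o2,d2=ray(ks,(np.array(s)-[400,0])*[150/400,112/300]+c-[75,56])
    A=np.stack([d1,-d2],1); t=np.linalg.lstsq(A,o2-o1,rcond=None)[0]; p,q=o1+t[0]*d1,o2+t[1]*d2
    return (p+q)/2,np.linalg.norm(p-q)
T=np.array([.6502,-.2238,.045]);x=np.array([.28,-.96,0]);y=np.array([-.96,-.28,0])
for n,w,s in(("dot",(247,132),(564,181)),("foot",(192,101),(612,196)),("tipR",(248,115),(580,181)),("tipL",(142,117),(632,117))):
    P,e=tri(w,s);print(n,P,"gap",e,"tool x,y,z",(P-T)@x,(P-T)@y,T[2]-P[2])
print(k["fx"],[m["score"] for m in models.regions_of("fitting","wrist")])
```

```text
dot [ 0.6538 -0.2535  0.0466] gap 0.0016853266346865728 tool x,y,z 0.02950675532612344 0.004861395797744042 -0.001586768046074008
foot [ 0.6512 -0.2227  0.0015] gap 0.0052725343179508746 tool x,y,z -0.0007617393933343351 -0.001307579870518476 0.04349611874991814
tipR [ 0.6654 -0.2489  0.0549] gap 0.002265205760686972 tool x,y,z 0.028363231797827633 -0.007525516540434629 -0.00988525259088087
tipL [ 0.6501 -0.1987  0.0594] gap 0.00014296385253529745 tool x,y,z -0.024104778734963424 -0.006931869013679087 -0.014419707127871259
381.5957363396869 [0.82, 0.81]
```

Triangulating the fingertips puts them at tool z of about -0.012, so the fingers are roughly 37 mm shorter than stated. The fitting is leaning about 30–35° against the -y fingertip. I'll close the jaws in small steps to push it upright, checking its outline from the scene camera.

Run:
```python
from h import *
def chk(i):
    ks,a=snap(f"u{i}s","scene")
    for d in models.regions_of("fitting","scene"):
        v,u=np.nonzero(d["pixels"]); C=np.cov(u,v); w,V=np.linalg.eigh(C)
        print(i,round(d["score"],2),"px",round(u.mean()),round(v.mean()),"wh",np.ptp(u),np.ptp(v),"axis",V[:,1].round(2))
    return a,ks
chk(0)
for i,o in enumerate((.046,.042,.038,.034),1):
    gripper_to(o,f_grip=3); r.hold(.1); a,ks=chk(i); st()
im=vision.snapshot("wrist")
c=proj(ks,[.65,-.2236,.045]).astype(int)
S=cv2.resize(a[c[1]-56:c[1]+56,c[0]-75:c[0]+75],(400,300),interpolation=cv2.INTER_CUBIC)
cv2.imwrite("pics/u.png",np.hstack([im[150:450,120:520],S])[:,:,::-1])
```

```text
0 0.71 px 238 425 wh 17 32 axis [0.1  0.99]
0 0.56 px 221 392 wh 25 17 axis [-1.   -0.09]
1 0.9 px 238 425 wh 17 32 axis [0.12 0.99]
1 0.84 px 221 391 wh 25 19 axis [-0.98 -0.18]
1 0.34 px 318 294 wh 93 53 axis [-0.98 -0.2 ]
t 15.93 p [ 0.6504 -0.2239  0.0452] F [ 0.3348 -1.0385  1.4233] op 0.045914236092224114
2 0.68 px 238 425 wh 17 33 axis [0.08 1.  ]
2 0.57 px 223 391 wh 23 17 axis [-0.97 -0.24]
2 0.15 px 165 329 wh 14 15 axis [-0.64  0.77]
t 16.44 p [ 0.6505 -0.224   0.0453] F [ 0.2732 -0.5819  4.0902] op 0.0420837472334683
3 0.75 px 222 391 wh 23 18 axis [-0.95 -0.32]
3 0.68 px 238 424 wh 17 31 axis [0.14 0.99]
t 16.95 p [ 0.6507 -0.2241  0.0456] F [ 0.2063 -2.2543  4.6608] op 0.03780438420007053
4 0.76 px 223 390 wh 22 20 axis [-0.9  -0.43]
4 0.7 px 376 196 wh 24 31 axis [-0.2   0.98]
4 0.63 px 238 425 wh 18 32 axis [0.12 0.99]
t 17.46 p [ 0.6509 -0.2243  0.0459] F [ 0.1044 -1.9699  5.4712] op 0.03431501548510973
```

View pics/u.png

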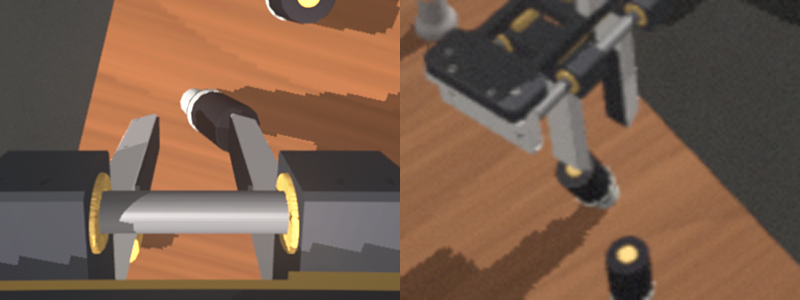

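Pushing is righting it: the image axis has gone from 5° to 25°. Next I move the tool sideways in small steps with a slight rise.

Run:
```python
from h import *
xj=np.array([.28,-.96,0]); p0=np.array([.6502,-.2238,.0450])
def chk(i):
    ks,a=snap(f"v{i}s","scene"); g=0
    for d in models.regions_of("fitting","scene"):
        v,u=np.nonzero(d["pixels"])
        if abs(u.mean()-223)>9 or abs(v.mean()-388)>16: continue
        V=np.linalg.eigh(np.cov(u,v))[1]; g=abs(V[1,1])
        print(i,round(d["score"],2),"px",round(u.mean()),round(v.mean()),"wh",np.ptp(u),np.ptp(v),"axis",V[:,1].round(2),"Fz",telemetry.current_wrist_force()[2].round(1))
    return a,ks,g
for i in range(1,6):
    r.move_l(p0-xj*.0025*i+[0,0,.0005*i],vel=.02); a,ks,g=chk(i)
    if g>.9: break
st()
im=vision.snapshot("wrist")
c=proj(ks,[.65,-.2236,.045]).astype(int)
S=cv2.resize(a[c[1]-56:c[1]+56,c[0]-75:c[0]+75],(400,300),interpolation=cv2.INTER_CUBIC)
cv2.imwrite("pics/v.png",np.hstack([im[150:450,120:520],S])[:,:,::-1])
```

```text
1 0.51 px 223 390 wh 21 18 axis [-0.87 -0.5 ] Fz 5.5
2 0.56 px 224 388 wh 21 23 axis [-0.74 -0.67] Fz 6.2
3 0.75 px 225 388 wh 20 21 axis [-0.72 -0.69] Fz 5.2
4 0.77 px 225 387 wh 20 22 axis [0.65 0.76] Fz 5.1
5 0.86 px 226 387 wh 20 23 axis [0.55 0.83] Fz 3.3
t 19.38 p [ 0.6465 -0.2116  0.0472] F [-0.2258  0.2285  3.3088] op 0.03426821003288075
```

Run:
```python
from h import *
xj=np.array([.28,-.96,0]); p0=np.array([.6502,-.2238,.0450])
def chk(i):
    ks,a=snap(f"v{i}s","scene"); g=0
    for d in models.regions_of("fitting","scene"):
        v,u=np.nonzero(d["pixels"])
        if abs(u.mean()-225)>10 or abs(v.mean()-386)>16: continue
        V=np.linalg.eigh(np.cov(u,v))[1]; g=abs(V[1,1])
        print(i,round(d["score"],2),"px",round(u.mean()),round(v.mean()),"wh",np.ptp(u),np.ptp(v),"axis",V[:,1].round(2),"Fz",telemetry.current_wrist_force()[2].round(1))
    return a,ks,g
for i in range(6,11):
    r.move_l(p0-xj*.0025*i+[0,0,.0005*i],vel=.025); a,ks,g=chk(i)
    if g>.96 or abs(telemetry.current_wrist_force()[2])<.8: break
st()
im=vision.snapshot("wrist")
c=proj(ks,[.65,-.2236,.045]).astype(int)
S=cv2.resize(a[c[1]-56:c[1]+56,c[0]-75:c[0]+75],(400,300),interpolation=cv2.INTER_CUBIC)
cv2.imwrite("pics/v.png",np.hstack([im[150:450,120:520],S])[:,:,::-1])
```

```text
6 0.85 px 230 384 wh 16 30 axis [-0.13  0.99] Fz 0.1
t 19.78 p [ 0.6456 -0.2092  0.0474] F [0.0232 0.0472 0.0713] op 0.034063157789674045
```

View pics/v.png

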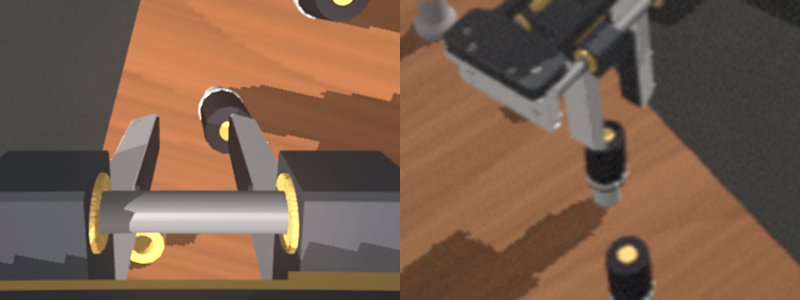

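It's standing upright again. Now I lift, find it again, and re-grip with the corrected finger length (TCP z 0.013 puts the tips about 25 mm above the bench).

Run:
```python
from h import *
a=2*np.arctan2(-.6,.8); q=down(a); xj=np.array([np.cos(a),np.sin(a)]); yj=np.array([xj[1],-xj[0]])
p=np.array(telemetry.current_ee_pos()); r.move_l(p+[0,0,.02],vel=.05); r.move_l([.652,-.22,.25],vel=.25)
k,im=snap("f5"); ms=[m["at"] for m in models.mark_of("fitting","wrist")]; print(ms)
M=min(ms,key=lambda m:np.hypot(m[0],m[1])); 
u=proj(k,[M[0],M[1],.06]).astype(int); d,n=dot(im,*u,w=14); P=at_z(k,d,.06)[:2]; print(u,d,n,P)
assert n>30 and np.hypot(*(P-[.652,-.22]))<.015
gripper_to(.05,f_grip=4)
r.move_l([*P,.06],vel=.25); print("guard",r.move_l([*P,.013],vel=.06,guard=3)); st()
gripper_to(.015,f_grip=8); st()
o=telemetry.current_opening()
if .024<o<.028:
    gripper_to(.05); r.move_l([*P,.25],vel=.25); r.hold(.15)
    T=np.array(telemetry.current_ee_pos()); k,im=snap("f6"); d,n=dot(im,*d.astype(int),w=14); P2=at_z(k,d,.06)[:2]; e=P2-T[:2]; print(d,n,P2,"jaw,y err",e@xj,e@yj); st()
```

```text
[[0.648, -0.2246, -0.0011], [0.7308, -0.2534, 0.0001]]
[316 215] [316.8889 213.0889] 45 [ 0.6503 -0.2244]
guard False
t 23.68 p [ 0.6506 -0.2246  0.0133] F [ 0.1539 -0.9871 -0.9284] op 0.04980436657507076
t 24.18 p [ 0.6504 -0.2244  0.0133] F [1.085  0.1885 2.3682] op 0.026001704071347824
[313.5  210.24] 50 [ 0.6505 -0.2247] jaw,y err 0.0008878331146206042 -0.0007159181753637677
t 26.06 p [ 0.6497 -0.2241  0.2483] F [ 0.2028 -0.6296 -0.7162] op 0.05014607558112128
```

```bash
cat > look.py <<'E'
from h import *
import pickle
a=2*np.arctan2(-.6,.8); q=down(a)
P=np.array([.6504,-.2245])
r.move_l([*P,.06],vel=.3); r.move_l([*P,.013],vel=.06,guard=4); gripper_to(.015,f_grip=15); st()
assert .024<telemetry.current_opening()<.028
r.move_l([*P,.06],vel=.1); r.move_l([*P,.30],vel=.25)
N=np.array([.577,.0725]); xd=np.array([.96,.28])
out=[];crops=[]
for i,s in enumerate((0.,-.05)):
    t=N+xd*s
    (r.move_to([*t,.30],q) if i==0 else r.move_l([*t,.30],vel=.2)); r.hold(.3); st()
    k,im=snap(f"n{i}"); out.append((k,im)); c=proj(k,[*N,.081]).astype(int); print(c)
    for nm in ("jig_nest","jig_hinge"): print(nm,[(m["at"],round(m["score"],2)) for m in models.mark_of(nm,"wrist")])
    crops.append(cv2.resize(im[max(0,c[1]-60):c[1]+60,c[0]-80:c[0]+80],(400,300),interpolation=cv2.INTER_CUBIC))
cv2.imwrite("pics/nc.png",np.hstack(crops)[:,:,::-1]); pickle.dump(out,open("n.pkl","wb"))
E
python3 look.py
```

```text
t 28.27 p [ 0.6505 -0.2245  0.0133] F [-0.9772 -0.1923  1.1209] op 0.025751549722597238
t 31.47 p [0.5774 0.0716 0.2997] F [ 0.7109  0.2507 -0.0764] op 0.025848213056050923
[311 206]
jig_nest []
jig_hinge []
t 32.32 p [0.5297 0.0587 0.2997] F [ 0.9257 -0.1111 -1.2595] op 0.025346794137823852
[312 160]
jig_nest [([0.3298, 0.1837, -0.0005], 0.9)]
jig_hinge []
```

View pics/nc.png

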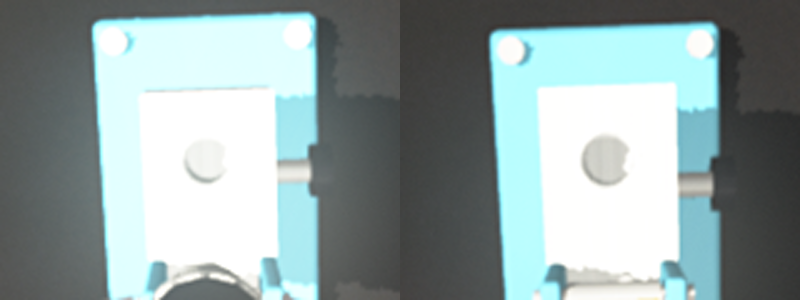

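Both crops show the grey nest hole on the white head, centred at about (206,160) in each crop, with the +y side glare-saturated. The flap is open. Now I fit circles to the hole and triangulate it.

Run:
```python
from h import *
import pickle
from scipy.optimize import least_squares
out=pickle.load(open("n.pkl","rb")); C=[]
for (k,im),c0 in zip(out,((313.4,210),(314.8,164.2))):
    g=im[...,2].astype(np.float32); pts=[]
    g=cv2.GaussianBlur(g,(0,0),.7)
    for t in np.radians(np.arange(0,360,6)):
        rr=np.arange(5,15,.1); s=cv2.remap(g,(c0[0]+rr*np.cos(t)).astype(np.float32)[None],(c0[1]+rr*np.sin(t)).astype(np.float32)[None],cv2.INTER_LINEAR)[0]
        dg=np.gradient(s); j=dg.argmax()
        if s[min(j+15,99)]-s[max(j-15,0)]>25: pts.append([c0[0]+rr[j]*np.cos(t),c0[1]+rr[j]*np.sin(t)])
    pts=np.array(pts); f=least_squares(lambda p:np.hypot(*(pts-p[:2]).T)-p[2],[*c0,10],loss="soft_l1",f_scale=.3); print(len(pts),f.x,np.abs(f.fun).mean()); C.append(f.x)
o,d=zip(*[ray(k,c[:2]) for (k,_),c in zip(out,C)])
t=np.linalg.lstsq(np.stack([d[0],-d[1]],1),o[1]-o[0],rcond=None)[0]; print(o[0]+t[0]*d[0],o[1]+t[1]*d[1])
for z in(.073,.081,.089): print(z,[at_z(k,c[:2],z)[:2] for (k,_),c in zip(out,C)])
# nominal radius px
print([10.5e-3*k["fx"]/np.linalg.norm(np.array(k["position"])-[.577,.0725,.081]) for k,_ in out])
# all-hinge check: top/scene boxes
```

```text
22 [313.2325 208.8088   9.8744] 0.18351845438417905
60 [313.8484 163.6559   9.9556] 0.604630775583104
[0.5741 0.0695 0.0731] [0.574  0.0698 0.0731]
0.073 [array([0.5741, 0.0695]), array([0.574 , 0.0698])]
0.081 [array([0.5754, 0.0699]), array([0.5744, 0.0699])]
0.089 [array([0.5766, 0.0703]), array([0.5748, 0.07  ])]
[np.float64(9.591961609062988), np.float64(9.706054244622056)]
```

Run:
```python
from h import *
N=np.array([.5747,.0700])
r.move_l([*N,.30],vel=.25); r.move_l([*N,.118],vel=.25); st()
xd=np.array([.96,.28]); yd=np.array([-.28,.96])
for i,(dx,dy) in enumerate(((0,0),(.0015,0),(.0015,.0015),(0,.0015),(-.0015,.0015),(-.0015,0))):
    t=N+xd*dx+yd*dy
    if i: 
        z=telemetry.current_ee_pos()[2]; r.move_l([*telemetry.current_ee_pos()[:2],z+.003],vel=.05); r.move_l([*t,z+.003],vel=.05)
    h=r.move_l([*t,.064],vel=.03,guard=4); p=telemetry.current_ee_pos(); print(i,h,p,p[2]-.013,telemetry.current_wrist_force(),telemetry.current_torque())
    if p[2]-.013<.0715: break
st()
```

```text
t 33.68 p [0.5755 0.0699 0.1195] F [ 0.4421 -0.0614 -0.5574] op 0.025846270455434715
0 True [0.5746 0.0702 0.0784] 0.06536348994304005 [-0.8752  0.5742  2.6063] [0.0302 0.1217 0.0298]
t 34.91 p [0.5746 0.0702 0.0784] F [-0.8752  0.5742  2.6063] op 0.025720697916841624
```

Run:
```python
from h import *
N=np.array([.5746,.0702])
for g in (6,8):
    z=telemetry.current_ee_pos()[2]; print(r.move_l([*N,z-.006],vel=.02,guard=g)); st()
print(telemetry.current_torque())
ks=snap("m","scene")[0]; print([(m["at"],m["score"]) for m in models.boxes_of("fitting","scene")])
```

```text
True
t 35.12 p [0.5749 0.0703 0.0781] F [-0.3949 -0.5937  3.7214] op 0.02552831067955973
True
t 35.33 p [0.5751 0.0704 0.078 ] F [-0.5908  0.6585  3.6771] op 0.02587013809906572
[-0.007   0.2035  0.0045]
[([0.7402, -0.2571, 0.0487], 0.77), ([0.5877, 0.0696, 0.1173], 0.52)]
```

Run:
```python
from h import *
N=np.array([.5748,.0702]); z=.079
r.move_l([*N,z],vel=.02); b=telemetry.current_wrist_force(); st()
for d in ([.96,.28],[-.96,-.28],[-.28,.96],[.28,-.96]):
    d=np.array(d); h=r.move_l([*(N+d*.004),z],vel=.02,guard=4); p=telemetry.current_ee_pos(); print(h,(p[:2]-N)@d*1000,"mm",p[2],telemetry.current_wrist_force()-b)
    r.move_l([*N,z],vel=.04)
st()
```

```text
t 35.67 p [0.5744 0.0702 0.0785] F [ 0.7429  0.6538 -0.8586] op 0.025465322834021684
True 2.0238777944782 mm 0.07800661290747705 [-1.1263 -0.5855  3.8432]
True 1.7436902337565208 mm 0.07867243964665573 [ 0.8916 -0.9807  1.5675]
True 1.5815020418163606 mm 0.07830069116219449 [-0.0692 -2.0858  1.1964]
True 2.06160957040745 mm 0.07822671466178502 [-0.0648  1.0566  1.1735]
t 37.66 p [0.5746 0.0702 0.0788] F [ 0.3358  0.5492 -0.5271] op 0.02575340203855634
```

The fitting is blocked after about ±1.5–2 mm in every direction and firm vertically, so it is in the socket, with the floor at about 0.065. Release it, retreat and verify.

Run:
```python
from h import *
N=np.array([.5747,.0702]); xd=np.array([.955,.295])
r.move_l([*N,.0781],vel=.03,guard=3); gripper_to(.044); r.hold(.3); st()
r.move_l([*N,.15],vel=.1); r.move_l([*N,.30],vel=.3); r.hold(.1)
k,im=snap("q1"); u=proj(k,[*N,.125]); d,n=dot(im,*u.astype(int),w=14); print(u,d,n,at_z(k,d,.125) if n else 0)
ks,s=snap("q1s","scene"); u=proj(ks,[*N,.125]); d2,n2=dot(s,*u.astype(int),w=12); print(u,d2,n2)
if n and n2:
    (o1,e1),(o2,e2)=ray(k,d),ray(ks,d2); t=np.linalg.lstsq(np.stack([e1,-e2],1),o2-o1,rcond=None)[0]; print("tri",o1+t[0]*e1,o2+t[1]*e2)
B=N-xd*.135; gripper_to(0,f_grip=20); r.move_l([*B,.30],vel=.3); r.move_l([*B,.20],vel=.2); st()
print("flap",[(m["at"],m["score"]) for m in models.boxes_of("flap","scene")][:2])
c=u.astype(int)
S=vision.snapshot("scene"); cv2.imwrite("pics/q2.png",cv2.resize(S[c[1]-90:c[1]+60,c[0]-100:c[0]+100],(800,600),interpolation=cv2.INTER_CUBIC)[:,:,::-1])
```

```text
t 38.72 p [0.5747 0.0702 0.0781] F [0.199  0.2891 0.1582] op 0.0438228275047435
[313.4812 210.2669] [314.5926 211.2222] 27 [0.5741 0.0689 0.125 ]
[329.3896 248.3518] [329. 248.] 15
tri [0.5744 0.069  0.1264] [0.5746 0.0692 0.1264]
t 42.48 p [0.4472 0.0305 0.2002] F [ 0.2919  0.3332 -0.494 ] op 0.00043961326625592664
flap [([0.5078, 0.049, 0.1711], 0.72)]
```

View pics/q2.png

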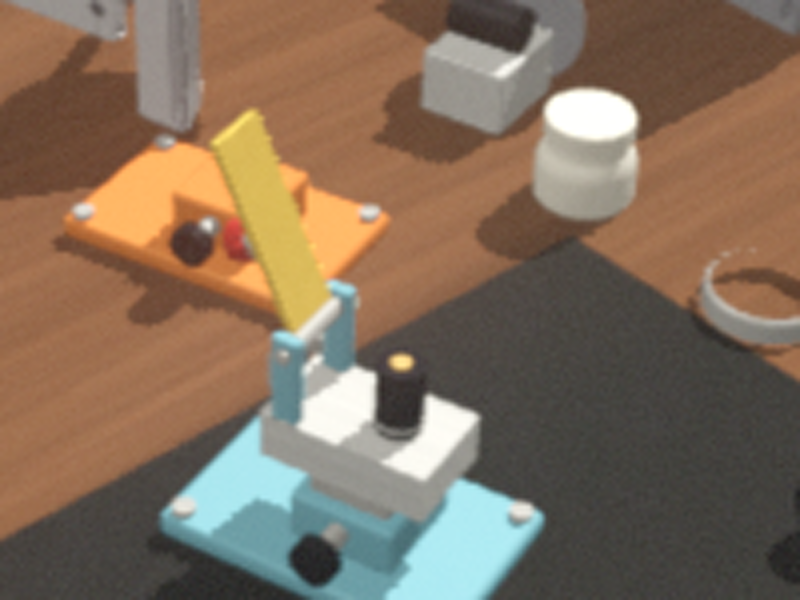

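The fitting stands upright in the nest at about (400,395), with its top triangulated at z=0.126. The flap is open and the closed fingers are behind it at (165,70). Next: tip the flap over in steps with a guard.

Run:
```python
from h import *
N=np.array([.5746,.0697]); xd=np.array([.955,.295])
f=lambda: np.round(telemetry.current_wrist_force()[:2]@xd,1)
r.move_l([*(N-xd*.135),.190],vel=.1); print(f())
h=r.move_l([*(N-xd*.07),.190],vel=.06,guard=8); print(h,f()); st()
mx=0
for s in np.arange(.065,.029,-.005):
    if h: break
    h=r.move_l([*(N-xd*s),.190],vel=.04,guard=8); F=f(); mx=min(mx,F); print(round(s,3),h,F)
    if mx<-1.5 and abs(F)<.8: break
r.hold(.3); st()
print("flap",[(m["at"],m["score"]) for c in("scene",) for m in (vision.snapshot(c),models.boxes_of("flap",c))[1]][:2])
```

```text
-0.6
False -1.9
t 44.06 p [0.5074 0.0489 0.1898] F [-1.6661 -0.9896  0.1561] op 0.0005949002720947676
0.065 False -1.4
0.06 False -1.8
0.055 False -0.8
0.05 False -0.0
t 45.46 p [0.5268 0.0549 0.19  ] F [-1.1003  0.0709 -0.6626] op 0.000695946923255373
flap [([0.5369, 0.0523, 0.1812], 0.73)]
```

Run:
```python
from h import *
N=np.array([.5746,.0697]); xd=np.array([.955,.295])
f=lambda: np.round(telemetry.current_wrist_force()[:2]@xd,1)
for s in np.arange(.046,.021,-.004):
    h=r.move_l([*(N-xd*s),.190],vel=.04,guard=8); r.hold(.15); vision.snapshot("scene"); b=models.boxes_of("flap","scene")
    print(round(s,3),h,f(),b[0]["at"] if b else None)
    if h or (b and b[0]["at"][2]<.155): break
r.hold(.2); vision.snapshot("scene"); b=models.boxes_of("flap","scene"); print([(m["at"],m["score"]) for m in b][:2]); st()
```

```text
0.046 False -0.2 [0.5381, 0.0535, 0.1807]
0.042 False -0.1 [0.5454, 0.0562, 0.1779]
0.038 False 0.0 [0.581, 0.0708, 0.1251]
[([0.58, 0.0725, 0.1246], 0.92)]
t 47.36 p [0.5383 0.0585 0.19  ] F [-0.0445  0.2686  0.2304] op 0.0006733717931513986
```

The flap sprung over by itself: its surface now reads z=0.125 with no finger force. Now the button press.

Run:
```python
from h import *
N=np.array([.5746,.0697])
r.move_l([*N,.19],vel=.15); r.move_l([*N,.150],vel=.12); r.hold(.2)
fz=lambda: np.mean([(r.hold(.02),telemetry.current_wrist_force()[2])[1] for _ in range(4)])
b=fz(); print("base",b)
h=r.move_l([*N,.130],vel=.02,guard=3); z=telemetry.current_ee_pos()[2]; F=fz()-b; print(h,z,F)
cmd=z
for i in range(8):
    if abs(12-F)<.7: break
    cmd+=-np.clip((12-F)/2.5*.8,-2,2)/1000; r.move_l([*N,cmd],vel=.015,guard=7); F=fz()-b; print(round(cmd,4),telemetry.current_ee_pos()[2],F)
t0=telemetry.current_t(); L=[]
while telemetry.current_t()-t0<1.2: r.hold(.05); L.append(telemetry.current_wrist_force()[2]-b)
print("press",np.mean(L),min(L),max(L)); st()
```

```text
base -0.25960714238048344
True 0.13858429541703415 5.059946312690605
0.1366 0.13763492745174993 7.950260877215758
0.1353 0.13680059942436423 9.48819997406873
0.1345 0.13625794047291176 10.955937394677333
0.1342 0.1360536548157226 11.384879864538133
press 11.487332318407823 10.50436871816957 12.64525866029933
t 51.68 p [0.5747 0.0697 0.1361] F [-2.9095  0.0941 11.9724] op 0.00053725798581598
```

Run:
```python
from h import *
N=np.array([.5746,.0697])
r.move_l([*N,.16],vel=.04); r.move_l([*N,.30],vel=.2); r.hold(.5); st()
for c in("scene","top"):
    vision.snapshot(c)
    for n in("flap","fitting","cap","bush"): print(c,n,[(m["at"],round(m["score"],2)) for m in models.boxes_of(n,c)][:2])
r.sign_off()
```

```text
t 53.83 p [0.5746 0.0697 0.2998] F [-0.1993 -0.1112  0.0484] op 0.0003229253263023448
scene flap [([0.5848, 0.0716, 0.1225], 0.92)]
scene fitting [([0.7381, -0.2605, 0.0486], 0.83), ([0.5854, 0.0609, 0.1036], 0.72)]
scene cap [([0.4602, -0.2375, 0.0126], 0.49)]
scene bush [([0.3049, 0.4057, 0.0488], 0.48)]
top flap [([0.5692, 0.0692, 0.1294], 0.72)]
top fitting [([0.6841, 0.3685, 0.1014], 0.73), ([0.721, -0.2527, 0.06], 0.45)]
top cap []
top bush [([0.5532, -0.2016, 0.0265], 0.57)]
the job is handed in; nothing more can be done
```

The job is done and handed in, but the run may have been failed part-way: the fitting tipped over partly during my first grasps. I estimated its tilt at 30–40° from the pictures (0.55–0.7 rad, one estimate slightly higher). I can't say for certain that it stayed under the 0.7 rad limit.

- **Tipping:** The fingertips sit about 37 mm further back than stated: tool z is about -12 mm, not +25 mm. My first close missed the fitting. The second only pinched its top, and it leaned over onto a finger when I opened the jaws. I pushed it upright again with the finger and carried on with the corrected finger length.
- **Nest:** The fitting stands upright in the socket. It was blocked after about ±2 mm in every direction, its top measured 0.126 m high, and the nest floor is at about 0.065 m. I released it with the flap still open.
- **Flap:** I tipped it with about 2 N in the readings, in steps. It then sprang over by itself with the fingers stopped behind it.
- **Button:** Pressed for 1.2 s at a mean of 11.5 N (10.5–12.6 N), then let go.

**Last checks:**
- The flap was closed at about 0.125 m with the fitting under it.
- The arm was clear with near-zero wrist force at 53.8 s of the 72 s allowed.
- I saw no sign that a bystander had moved, but this check was weak. The top camera missed the cap, the scene camera's bush report was a false detection, and I did not re-check the others. The fitting reported by the top camera at (0.684, 0.369) is also a false detection, probably of the flask.

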